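# Clamp a batch of coupling bodies in the ratchet spring clamp

## Robot

A 7-joint arm with a two-finger parallel gripper is mounted at the origin on the work surface. World frame = base frame: x ahead of the robot, y to its left, z up, the work surface at z = 0. Lengths are in m, angles in rad, forces in N, time in s.
With the tool pointing down it reaches from about 0.35 to 0.9 m from the base axis. Payload 8.1 kg.
Tool frame: the origin (TCP) lies midway between the tips of the shut fingers; the grasp point (between the pads) lies 19 mm behind it; z points along the fingers, y is the line along which they close (so a half turn about z gives the same grasp; the last joint's range is limited). The gripper opens to 92 mm and grips with 3 to 60 N. Pads are 19 mm wide; open, the fingers measure 130 mm over their backs; the gripper's body (75 mm by 190 mm) begins 47 mm behind the grasp point.
Start: joints at [1.099, 0.434, 0.025, 1.573, -0.012, 1.134, -0.075], TCP at [0.225, -0.583, 0.227] pointing down, gripper open.
Joint ranges: [-2.62, 2.62], [-0.44, 2.09], [-1.27, 1.32], [0.08, 2.57], [-1.32, 4.46], [0.12, 2], [-2.74, 2.74]. Speed limits (rad/s): [2.22, 2.22, 3.01, 3.01, 3.14, 3.14, 3.14].

## Interface

Orientations are given as a rotation vector (axis times angle).
In Python, from cell import arm gives the robot as it stands.
- The arm moves only by the tool move_arm, never from a script. Its argument "motion" is a list of rows, each an object of numbers: "tx", "ty", "tz": the shift along the tool's x, y, z normalised to -1 to 1, where 1 is 1000 mm; "twist": the turn about the tool's z normalised to -1 to 1, where 1 is pi/2 rad. In form: [{"tx": .., "ty": .., "tz": .., "twist": ..}, ...]. A call has 1 to 12 rows; each row shifts and turns the commanded pose from where the row before left it, along the tool's axes as they then stand; what a row does not reach is not made up. A row lasts 1/10 s, in which the tool goes at most 50 mm and 8.59 degrees, less where a joint would pass 70% of its speed; a pose out of reach is approached as far as the arm can. A call with a number of a shift or a turn outside -1 to 1 is refused whole. A call with a gripper value outside its range is refused whole. "gripper" is the gripper's target within -1 to 1 (shut at 1, half-way at 0, fully open at -1), set as the call begins (left out, the last holds). The fingers move at their own pace and stop on an object; "squeeze" is the grip in N (left out, the last holds). Time passes only in rows, so rows that do not move let the fingers close. It gives the time, the measured TCP pose, the force, the opening and the grip force at its end, in the units of the state.
- arm.observe(): the state, without advancing time (a new reading comes with each control period).
- arm.get_image(name): name is "scene" or "side" or "wrist"; returns the picture (384x512x3 uint8, red, green, blue); there is no depth.
- arm.calibration(name): a dict with "K" (3x3 intrinsics, pixels), "T" (4x4, takes a point from camera to world coordinates). Camera axes: x right, y down, z forward; pixel columns grow to the right and rows downward; lengths in m; the calibration is good to about 2 mm. A picture is of the moment at which its call begins: read the wrist's pose just before it. calibration takes no time and is no camera call; for the wrist camera it gives the pose at the moment of the call.
- arm.sign_off(): hands the job in; it is judged then, once.
Trained networks look in the newest picture that a camera, given by its name, has taken for a name from the list of things; names that differ only in an ending like _2 or _b are one class to them, and where a whole thing is asked for, a point or a joint stands for the part that bears it (a point fixed in the world has none). Each returns a list of dicts, best first, with "conf" (0 to 1); they miss things now and then, are a little off and sometimes report something else, mostly with a low value. They report only what shows in the picture. A call takes as long as a camera call. They do not tell look-alikes from the thing itself.
- arm.look_for(camera, query): "point" ([column, row] as shares, 0 to 1, of the picture: columns of its width, rows of its height, amid what is visible of it).
- arm.regions_of(camera, query): "region" (384x512 bool, what is visible of it) and "point" ([column, row] as shares, 0 to 1, of the picture: columns of its width, rows of its height, amid what is visible of it).
- arm.place_of(camera, query): "point" ([column, row] as shares, 0 to 1, of the picture: columns of its width, rows of its height: a listed point, or the origin of a listed thing).
The state is a dict: "clock": time; "joints": joint angles; "dq": joint speeds; "joint_efforts": joint torques, N m; "position": TCP position; "ee_rot": TCP orientation; "force": force on the tool from outside, world axes, zero at the start; "ft_torque": the same for the moment, N m; "width": opening from 0.0 (shut) to 1.0 (fully open); "gripper_force": force on a finger pad.
Only numpy, scipy, OpenCV 4.12 (cv2) and the standard library are available. Lean on these libraries where they do the work, as an engineer would, in place of code of your own. Each camera call takes 0.05 s, during which the arm holds its last target. There are 200 camera calls.

## Task

Pull the clamp's sprung pusher out by its orange grip until its pointer stands within the width of the red marker clip on the scale, and let go so that the ratchet holds it there. Then stand every grey tee-shaped coupling body in the open clamp, side by side across its bed, centred, with their necks up, between the end stop and the pusher. Finally lift the red pawl clear of the toothed wheel until the pusher has run back and squeezed the row firmly against the end stop, drop the pawl back on the wheel, and leave the housing, wrench and oil bottle where they are.

Things in the scene. Friction and masses are not known exactly. Their poses are not given: they have to be found in the camera images.
- clamp: Blue base plate of the spring clamp, 160 x 450 x 12 mm, fixed. Origin on its underside, on the bed's centre line. Own +y runs along the bed from the pusher to the end stop (roughly to the robot's left), own +x away from the robot. The bed's top is 12 mm above the origin; it runs from the end stop's inner face at own y = +0.180 m to the pusher's face.
- endstop: Dark steel end stop on the base, 110 mm across (own x), 14 mm thick, 44 mm high above the bed. Origin at the foot of its inner face (the face that the row is squeezed against), at own y = +0.180 m of the clamp. It does not move.
- pusher (a joint): Travel of the sprung pusher, m: 0 home (face 8 mm from the end stop), growing along the clamp's own -y, at most 0.26. Spring 6 N + 40 N/m, damping 90 N s/m: pull at 0.05 m/s or less. Its rack turns the toothed wheel; the ratchet lets it out but not back, one tooth per 6.3 mm, so let go it settles back by up to 6.3 mm. With the pawl lifted it runs in by itself within 4 s.
- pusher_grip (a point): Centre of the upper part of the pusher's orange grip, an upright post 16 mm across (clamp x), 24 mm along (clamp y), standing from 30 to 96 mm above the bench; this point is 72 mm above the bench. Take it from above with the fingers closing along the clamp's x.
- pusher_face (a point): Centre of the pusher's pressing face (100 mm across, from 14 to 54 mm above the bench), which looks to the end stop. Axes as the clamp's. The face is 42 mm on the end stop's side of the orange grip and pointer.
- pointer (a point): Tip of the thin orange pointer that moves with the pusher over the white scale, in line with the orange grip. Axes as the clamp's.
- mark (a point): Middle of the red marker clip (10 x 24 x 12 mm, the 24 mm along the scale) beside the scale: the length to pull to. The pointer stands at the mark when the two are within 12 mm along the clamp's y. It does not move during the job. Axes as the clamp's.
- pawl (a joint): Angle of the red pawl in rad: -0.1 to 0 when its nose lies between two teeth, up to 0.12 when on a tooth's tip, growing as it is lifted; clear of the teeth above 0.2, end of swing 0.9. It falls back by its own weight when let go.
- pawl_tab (a point): Middle of the upper half of the pawl's upright red tab, 14 x 14 mm, its top 14 mm above this point and free for 25 mm below; about 160 mm above the bench with the pawl down. Take it from above with the fingers closing along the clamp's x and lift it in an arc about the pawl's hinge.
- pawl_hinge (a point): The pawl's hinge axis, which lies along the clamp's x; the tab stands 36 mm from it towards the end stop (clamp +y) and 12 mm above it. Lifting turns positively about the clamp's +x.
- wheel (a joint): Angle of the toothed wheel (90 mm over the tips, 24 teeth), turned by the pusher's rack: pusher travel divided by 0.024 m, in rad.
- tee1_mid (a point): Coupling body 1 (may be absent): grey tee on its foot, 0.25 kg. Foot 110 x 30 x 24 mm, length along own x; on its middle a square neck 26 x 26 mm, 24 to 64 mm above the underside. This point: on the neck's axis, 32 mm up. Grip the neck 40 to 55 mm up. In the clamp its length lies along the clamp's x, either way round.
- tee2_mid (a point): Coupling body 2 (may be absent): grey tee on its foot, 0.25 kg. Foot 110 x 30 x 24 mm, length along own x; on its middle a square neck 26 x 26 mm, 24 to 64 mm above the underside. This point: on the neck's axis, 32 mm up. Grip the neck 40 to 55 mm up. In the clamp its length lies along the clamp's x, either way round.
- tee3_mid (a point): Coupling body 3 (may be absent): grey tee on its foot, 0.25 kg. Foot 110 x 30 x 24 mm, length along own x; on its middle a square neck 26 x 26 mm, 24 to 64 mm above the underside. This point: on the neck's axis, 32 mm up. Grip the neck 40 to 55 mm up. In the clamp its length lies along the clamp's x, either way round.
- tee4_mid (a point): Coupling body 4 (may be absent): grey tee on its foot, 0.25 kg. Foot 110 x 30 x 24 mm, length along own x; on its middle a square neck 26 x 26 mm, 24 to 64 mm above the underside. This point: on the neck's axis, 32 mm up. Grip the neck 40 to 55 mm up. In the clamp its length lies along the clamp's x, either way round.
- tee5_mid (a point): Coupling body 5 (may be absent): grey tee on its foot, 0.25 kg. Foot 110 x 30 x 24 mm, length along own x; on its middle a square neck 26 x 26 mm, 24 to 64 mm above the underside. This point: on the neck's axis, 32 mm up. Grip the neck 40 to 55 mm up. In the clamp its length lies along the clamp's x, either way round.
- housing: Bystander: black round housing, 72 mm diameter, 45 mm high, loose. Origin at its underside.
- wrench: Bystander: steel wrench 180 mm long lying on the bench, loose.
- oil_bottle: Bystander: white plastic bottle, 60 mm diameter, 150 mm high, red cap, loose. Origin at its underside.
There are look-alikes about, which are no part of the job. Leave any purple look-alike of the part that bears tee4_mid alone.

How it is judged:
By the outcome, as a careful person would: the job done as asked, in the order asked, and still so for the second after the job is handed in, with the robot touching nothing.
Of tee1, tee2, tee3, tee4, tee5 only 3 to 5 are there at a start; the rules pass over those that are not, and their reading is None.
At some moment in a run one of tee1, tee2, tee3, tee4, tee5 may be knocked a few centimetres aside while the robot is not near it.
It also fails if it takes over 210 s, if anything falls off the work surface, if the arm or the gripper's body presses on something with over 40 N, if the wrist force passes 120 N, or if a joint passes its speed limit or range.

## Working session

There is one attempt and no reset: what is moved stays moved. The work goes in short steps, Python scripts to look and compute and a tool call to move; the robot and the scene stay as the last step left them, time stands still between calls to the robot, and variables do not carry over. Pictures are saved under pics/ and viewed, at most 14 in all, crops included, and the job is handed in when it is done.

Besides the shell and the picture viewer there is one more tool, called after ">>>" as name(argument=value, ...), one argument or row to a line, values as JSON. move_arm: Moves the arm, as the interface text tells. Scaled input: -1 to 1 covers 1000 mm each way for a shift and pi/2 rad each way for a turn. Its arguments: {"type":"object","properties":{"motion":{"type":"array","items":{"type":"object","properties":{"tx":{"type":"number"},"ty":{"type":"number"},"tz":{"type":"number"},"twist":{"type":"number"}}}},"gripper":{"type":"number"},"squeeze":{"type":"number"}},"required":["motion"]}

```bash
mkdir -p pics; ls
cat > h.py <<'E'
import numpy as np, cv2
from cell import arm
from scipy.spatial.transform import Rotation as R
def snap(n,f=None):
    im=arm.get_image(n)
    if f: cv2.imwrite('pics/'+f,im[:,:,::-1])
    return im
def ray(n,p):
    c=arm.calibration(n);K=np.array(c['K']);T=np.array(c['T'])
    d=T[:3,:3]@np.linalg.solve(K,[p[0]*512,p[1]*384,1]);return T[:3,3],d
def atz(n,p,z):
    o,d=ray(n,p);return o+d*(z-o[2])/d[2]
def tri(rays):
    A=0;b=0
    for o,d in rays:
        d=d/np.linalg.norm(d);P=np.eye(3)-np.outer(d,d);A=A+P;b=b+P@o
    x=np.linalg.solve(A,b);return x
def proj(n,X):
    c=arm.calibration(n);K=np.array(c['K']);T=np.array(c['T'])
    q=K@(T[:3,:3].T@(np.array(X)-T[:3,3]));return q[:2]/q[2]
E
python3 - <<'E'
from h import *
s=arm.observe();print(s)
a=snap('scene');b=snap('side')
cv2.imwrite('pics/a.png',np.hstack([a,b])[:,:,::-1][:, :, :]) if 0 else None
cv2.imwrite('pics/scene.png',cv2.resize(a[:,:,::-1],(800,600),interpolation=cv2.INTER_CUBIC));cv2.imwrite('pics/side.png',cv2.resize(b[:,:,::-1],(800,600),interpolation=cv2.INTER_CUBIC))
for n in ('scene','side'):
    T=np.array(arm.calibration(n)['T']);print(n,T[:3,3].round(3),T[:3,2].round(2))
for q in ['pusher_grip','pusher_face','pointer','mark','pawl_tab','pawl_hinge','clamp','endstop','tee1_mid','housing','wrench','oil_bottle']:
    for n in ('scene','side'):
        print(q,n,[(np.round(np.array(r['point'])*[512,384],1).tolist(),round(r['conf'],2)) for r in arm.place_of(n,q)][:7])
E
```

```text
pics
{'clock': 0.0, 'joints': array([ 1.0993972 ,  0.43520495,  0.02494682,  1.5740688 , -0.0116113 ,
        1.13400514, -0.07507058]), 'dq': array([-0.00066063, -0.00018427, -0.00111593,  0.00168467, -0.00281115,
        0.00029403,  0.00034954]), 'joint_efforts': array([ 2.67633186e-04, -6.67854810e+01,  9.84998792e-01, -3.14472234e+01,
       -6.05512317e-02,  4.28642775e-02,  1.39217750e-04]), 'position': array([ 0.22509462, -0.58252235,  0.22596681]), 'ee_rot': array([-3.08687402e+00, -5.75725160e-01,  6.25512763e-04]), 'force': array([-0.56131658, -0.22193301, -0.80878112]), 'ft_torque': array([-0.09255338,  0.02133845, -0.02565077]), 'gripper_force': 0.0, 'width': 0.996907856360146}
scene [ 0.837 -0.595  0.957] [-0.31  0.52 -0.8 ]
side [0.379 1.125 0.893] [ 0.09 -0.82 -0.56]
pusher_grip scene [([315.0, 167.5], 0.7)]
pusher_grip side [([209.5, 227.0], 0.84), ([187.6, 240.5], 0.54), ([314.8, 315.0], 0.23)]
pusher_face scene [([320.8, 163.1], 0.79), ([314.5, 166.6], 0.29)]
pusher_face side [([206.4, 244.8], 0.7), ([267.9, 226.6], 0.48)]
pointer scene [([336.9, 183.5], 0.86), ([2
[... 270 characters left out ...]
ene [([268.2, 244.7], 0.42)]
pawl_hinge side [([216.7, 149.6], 0.6)]
clamp scene [([295.0, 210.8], 0.79)]
clamp side [([217.1, 220.7], 0.79)]
endstop scene []
endstop side [([211.7, 250.3], 0.79)]
tee1_mid scene []
tee1_mid side [([267.9, 227.7], 0.72), ([278.0, 182.1], 0.6)]
housing scene [([334.6, 125.2], 0.72), ([205.7, 216.6], 0.68), ([317.7, 168.9], 0.59), ([253.4, 164.2], 0.3)]
housing side [([203.9, 315.9], 0.77), ([206.0, 244.6], 0.68), ([266.3, 226.3], 0.42)]
wrench scene [([120.1, 312.4], 0.87)]
wrench side [([291.0, 144.0], 0.4)]
oil_bottle scene [([263.4, 102.6], 0.68), ([316.1, 164.5], 0.49)]
oil_bottle side [([315.6, 315.6], 0.78), ([269.6, 224.9], 0.4), ([195.6, 197.5], 0.28)]
```

View pics/scene.png

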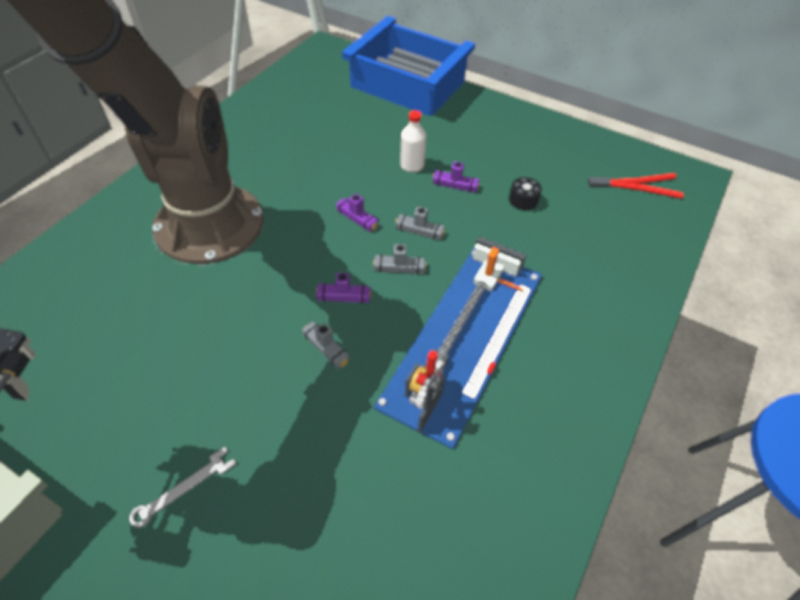

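View pics/side.png

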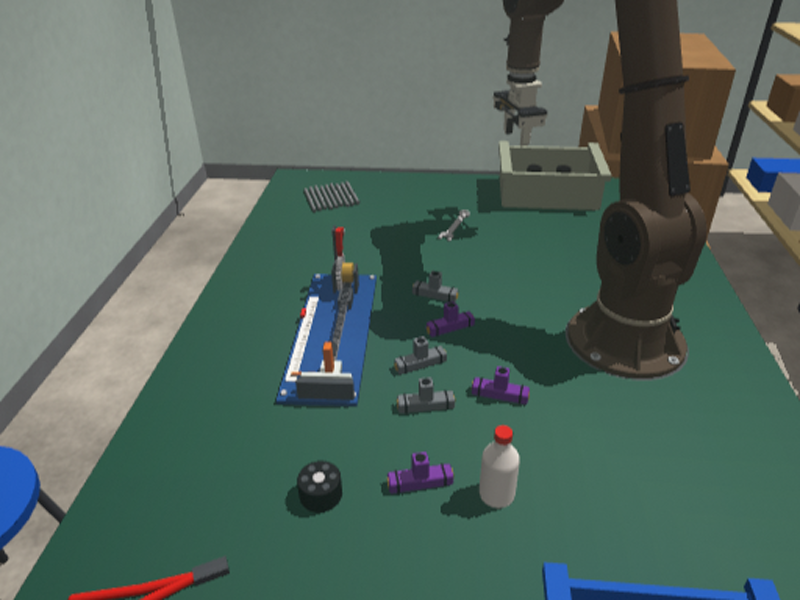

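Scene (800x600): three grey tees at (325,342), (400,262), (421,224), with three purple ones among them. Grip top is (493,250), red clip (491,368), pawl tab (432,360). Side: grey tees at (437,287), (420,354), (427,398), grip (328,350), clip (303,313).

```bash
cat >> h.py <<'E'
def px(u,v,s=0.64): return [(u*s)/512,(v*s)/384]
E
python3 - <<'E'
from h import *
P={'griptop':((493,250),(328,344)),'clip':((491,368),(303,313)),'tabtop':((433,353),(338,229)),'ptr':((523,290),(292,375)),
'tA':((325,329),(436,274)),'tB':((400,247),(422,340)),'tC':((421,210),(427,381)),'bottlecap':((415,114),(503,431)),'housing':((525,184),(320,467))}
for k,(a,b) in P.items():
    ra,rb=ray('scene',px(*a)),ray('side',px(*b));X=tri([ra,rb]);print(k,X.round(3),(proj('scene',X)/.64-a).round(1))
for u in [(383,401),(450,436),(535,276),(455,447),(375,406),(540,272)]: print('plate',u,atz('scene',px(*u),0.012).round(3))
for u in [(277,403),(360,404),(376,277),(372,277),(284,393)]: print('side',u,atz('side',px(*u),0.012).round(3))
# tee foot ends
for n,u in [('scene',(376,263)),('scene',(425,266)),('scene',(397,221)),('scene',(444,233)),('scene',(307,326)),('scene',(345,362)),('side',(397,363)),('side',(444,354)),('side',(397,405)),('side',(454,400)),('side',(415,289)),('side',(457,299))]: print(n,u,atz(n,px(*u),0.014).round(3))
c=arm.calibration('wrist');T=np.array(c['T']);s=arm.observe();Rt=R.from_rotvec(s['ee_rot']).as_matrix()
print('tool axes',Rt.round(3));print('cam in tool',(Rt.T@(T[:3,3]-s['position'])).round(3),(Rt.T@T[:3,:3]).round(2))
E
```

```text
griptop [0.619 0.183 0.098] [-0.1 -0. ]
clip [ 0.723 -0.018  0.017] [-0.5 -0.1]
tabtop [ 0.651 -0.138  0.173] [-0.3 -0.1]
ptr [0.699 0.188 0.016] [-0.4 -0.1]
tA [ 0.425 -0.134  0.062] [-1.1 -0.5]
tB [0.441 0.117 0.065] [-0.6 -0.2]
tC [0.424 0.237 0.065] [-0.6 -0.2]
bottlecap [0.295 0.429 0.149] [-0.1 -0. ]
housing [0.585 0.447 0.058] [0.2 0. ]
plate (383, 401) [ 0.585 -0.182  0.012]
plate (450, 436) [ 0.721 -0.178  0.012]
plate (535, 276) [0.706 0.241 0.012]
plate (455, 447) [ 0.737 -0.191  0.012]
plate (375, 406) [ 0.578 -0.198  0.012]
plate (540, 272) [0.711 0.257 0.012]
side (277, 403) [0.71  0.264 0.012]
side (360, 404) [0.55  0.254 0.012]
side (376, 277) [ 0.574 -0.186  0.012]
side (372, 277) [ 0.584 -0.185  0.012]
side (284, 393) [0.704 0.236 0.012]
scene (376, 263) [0.399 0.09  0.014]
scene (425, 266) [0.493 0.139 0.014]
scene (397, 221) [0.373 0.223 0.014]
scene (444, 233) [0.482 0.247 0.014]
scene (307, 326) [ 0.371 -0.122  0.014]
scene (345, 362) [ 0.481 -0.151  0.014]
side (397, 363) [0.49  0.133 0.014]
side (444, 354) [0.394 0.097 0.014]
side (397, 405) [0.478 0.253 0.014]
side (454, 400) [0.37  0.231 0.014]
side (415, 289) [ 0.473 -0.138  0.014]
side (457, 299) [ 0.371 -0.104  0.014]
tool axes [[ 0.933  0.36   0.   ]
 [ 0.36  -0.933 -0.   ]
 [-0.     0.    -1.   ]]
cam in tool [ 0.086  0.002 -0.158] [[ 0.   -0.95 -0.31]
 [ 1.    0.    0.  ]
 [-0.   -0.31  0.95]]
```

>>> move_arm(
  motion=[
    {"twist": -0.089, "tz": -0.003},
    {"twist": -0.089, "tz": -0.003},
    {"twist": -0.089, "tz": -0.003},
    {"twist": -0.089, "tz": -0.003},
    {"twist": -0.089, "tz": -0.003},
    {"twist": -0.089, "tz": -0.003},
    {"twist": -0.089, "tz": -0.003},
    {"twist": -0.089, "tz": -0.003},
    {"twist": -0.089},
    {"tx": 0.02, "ty": 0.012},
    {"tx": 0.037, "ty": 0.022},
    {"tx": 0.037, "ty": 0.022},
  ],
  gripper=-1,
)

```text
invalid input
```

>>> move_arm(
  motion=[
    {"tx": 0.037, "ty": 0.022},
    {"tx": 0.037, "ty": 0.022},
    {"tx": 0.037, "ty": 0.022},
    {"tx": 0.037, "ty": 0.022},
    {"tx": 0.037, "ty": 0.022},
    {"tx": 0.037, "ty": 0.022},
    {"tx": 0.037, "ty": 0.022},
    {"tx": 0.037, "ty": 0.022},
    {"tx": 0.037, "ty": 0.022},
    {"tx": 0.037, "ty": 0.022},
    {"tx": 0.037, "ty": 0.022},
    {"tx": 0.037, "ty": 0.022},
  ],
)

```text
invalid input
```

>>> move_arm(
  motion=[
    {"tx": 0.037, "ty": 0.022},
    {"tx": 0.037, "ty": 0.022},
    {"tx": 0.037, "ty": 0.022},
    {"tx": 0.03, "ty": 0.018},
    {"tx": 0.02, "ty": 0.01},
    {},
    {},
  ],
)

```text
invalid input
```

Run:
```python
from h import *
s=arm.observe();print(s['clock'],s['position'],R.from_rotvec(s['ee_rot']).as_matrix().round(3).tolist(),s['joints'].round(2))
im=snap('wrist');cv2.imwrite('pics/w1.png',cv2.resize(im[:,:,::-1],(800,600),interpolation=cv2.INTER_CUBIC))
for q in ['pusher_grip','pusher_face','pointer','mark','endstop']:
    print(q,[(np.round(np.array(r['point'])*[512,384],1).tolist(),round(r['conf'],2)) for r in arm.place_of('wrist',q)][:3])
```

```text
1.3 [ 0.22529502 -0.58299782  0.22675196] [[0.933, 0.36, 0.0], [0.36, -0.933, -0.0], [-0.0, 0.0, -1.0]] [ 1.1   0.43  0.02  1.57 -0.01  1.13 -0.08]
pusher_grip []
pusher_face []
pointer []
mark []
endstop []
```

View pics/w1.png

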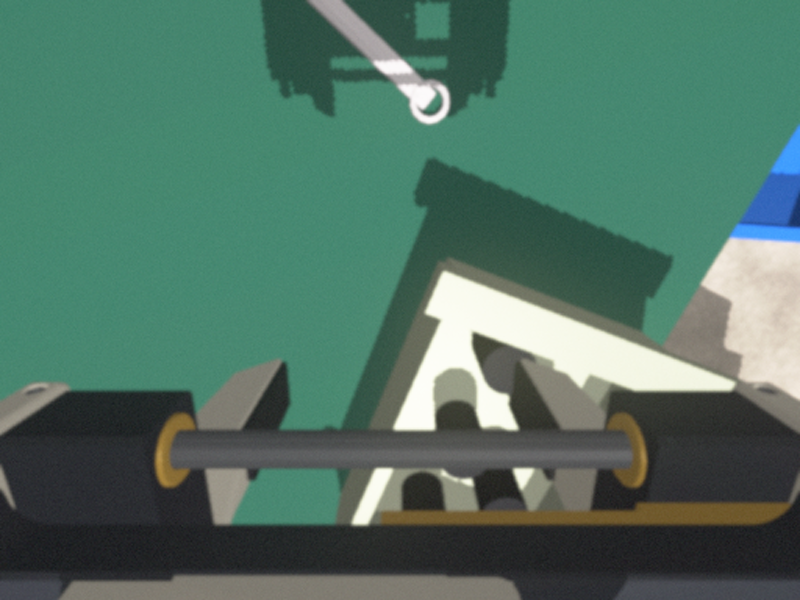

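The wrist picture shows the wrench at (430,100) and the crate below the fingers. The arm did not move, because rows seem to need all four keys.

>>> move_arm(
  motion=[
    {"tx": 0, "ty": 0, "tz": -0.003, "twist": -0.089},
    {"tx": 0, "ty": 0, "tz": -0.003, "twist": -0.089},
    {"tx": 0, "ty": 0, "tz": -0.003, "twist": -0.089},
    {"tx": 0, "ty": 0, "tz": -0.003, "twist": -0.089},
    {"tx": 0, "ty": 0, "tz": -0.003, "twist": -0.089},
    {"tx": 0, "ty": 0, "tz": -0.003, "twist": -0.089},
    {"tx": 0, "ty": 0, "tz": -0.003, "twist": -0.089},
    {"tx": 0, "ty": 0, "tz": -0.003, "twist": -0.089},
    {"tx": 0, "ty": 0, "tz": 0, "twist": -0.089},
    {"tx": 0.02, "ty": 0.012, "tz": 0, "twist": 0},
    {"tx": 0.037, "ty": 0.022, "tz": 0, "twist": 0},
    {"tx": 0.037, "ty": 0.022, "tz": 0, "twist": 0},
  ],
  gripper=-1,
)

```text
clock: 2.8
position: [0.276, -0.4853, 0.2505]
ee_rot: [2.16, 2.281, 0.0]
force: [1.5, -0.1, 0.2]
width: 1.0
gripper_force: 0.0
```

>>> move_arm(
  motion=[
    {"tx": 0.037, "ty": 0.022, "tz": 0, "twist": 0},
    {"tx": 0.037, "ty": 0.022, "tz": 0, "twist": 0},
    {"tx": 0.037, "ty": 0.022, "tz": 0, "twist": 0},
    {"tx": 0.037, "ty": 0.022, "tz": 0, "twist": 0},
    {"tx": 0.037, "ty": 0.022, "tz": 0, "twist": 0},
    {"tx": 0.037, "ty": 0.022, "tz": 0, "twist": 0},
    {"tx": 0.037, "ty": 0.022, "tz": 0, "twist": 0},
    {"tx": 0.037, "ty": 0.022, "tz": 0, "twist": 0},
    {"tx": 0.037, "ty": 0.022, "tz": 0, "twist": 0},
    {"tx": 0.037, "ty": 0.022, "tz": 0, "twist": 0},
    {"tx": 0.037, "ty": 0.022, "tz": 0, "twist": 0},
    {"tx": 0.037, "ty": 0.022, "tz": 0, "twist": 0},
  ],
)

```text
clock: 4.0
position: [0.5152, -0.0264, 0.2509]
ee_rot: [2.158, 2.282, 0.0]
force: [1.5, -0.9, -0.5]
width: 1.0
gripper_force: 0.0
```

>>> move_arm(
  motion=[
    {"tx": 0.037, "ty": 0.022, "tz": 0, "twist": 0},
    {"tx": 0.037, "ty": 0.022, "tz": 0, "twist": 0},
    {"tx": 0.037, "ty": 0.022, "tz": 0, "twist": 0},
    {"tx": 0.025, "ty": 0.018, "tz": 0, "twist": 0},
    {"tx": 0.01, "ty": 0.01, "tz": 0, "twist": 0},
    {"tx": 0, "ty": 0, "tz": 0, "twist": 0},
    {"tx": 0, "ty": 0, "tz": 0, "twist": 0},
  ],
)

```text
clock: 4.7
position: [0.6001, 0.1217, 0.2504]
ee_rot: [2.159, 2.282, -0.002]
force: [-0.1, 0.1, -0.7]
width: 0.997
gripper_force: 0.0
```

Run:
```python
from h import *
s=arm.observe();print(s['clock'],s['position'],R.from_rotvec(s['ee_rot']).as_matrix().round(3).tolist(),s['joints'].round(2))
im=snap('wrist');cv2.imwrite('pics/w2.png',cv2.resize(im[:,:,::-1],(800,600),interpolation=cv2.INTER_CUBIC))
for q in ['pusher_grip','pusher_face','pointer','mark','endstop']:
    print(q,[(np.round(np.array(r['point'])*[512,384],1).tolist(),round(r['conf'],2)) for r in arm.place_of('wrist',q)][:3])
```

```text
4.7 [0.60005062 0.12167285 0.25042919] [[-0.055, 0.998, -0.001], [0.998, 0.055, -0.001], [-0.001, -0.001, -1.0]] [ 0.11  0.46 -0.59  1.53  0.27  1.22 -0.47]
pusher_grip [([278.7, 128.9], 0.83)]
pusher_face [([276.5, 83.4], 0.47)]
pointer [([333.1, 128.5], 0.58)]
mark [([329.8, 257.1], 0.62)]
endstop [([274.1, 84.7], 0.72), ([329.1, 122.9], 0.72), ([326.1, 256.5], 0.61)]
```

View pics/w2.png

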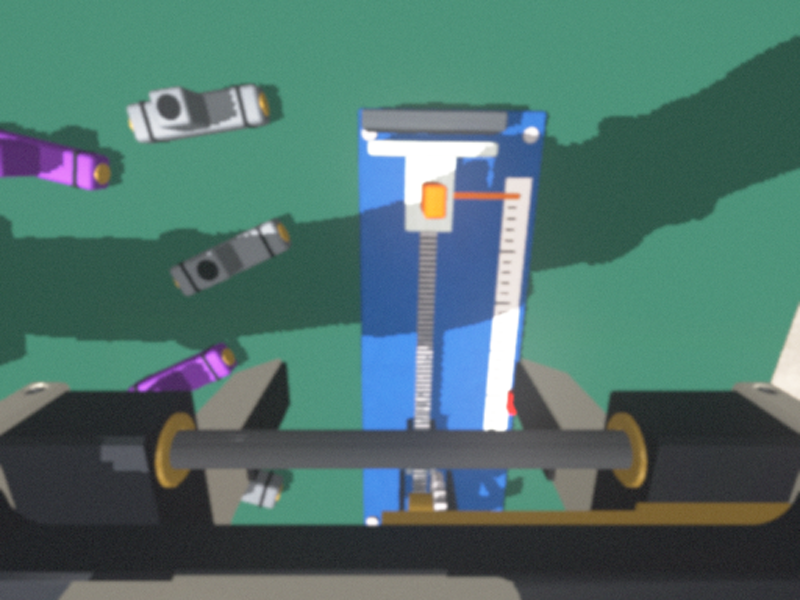

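Wrist (800x600): grip at (433,200), pointer tip (519,196), red clip (511,404), end stop bar at y≈120. Grey tees have necks at (170,105) and (207,268). Purple ones are at (60,160) and (190,370).

```bash
cat >> h.py <<'E'
ye=np.array([-0.055,0.9985]);xe=np.array([0.9985,0.055])
E
python3 - <<'E'
from h import *
for k,u,z in [('grip',(434,201),.072),('griptop',(433,189),.096),('ptr',(519,196),.016),('clip',(511,404),.017),('clipN',(328/.64,257/.64),.017),('plate TL',(360,110),.012),('TR',(547,111),.012),('estop top inner L',(364,131),.056),('estop top inner R',(505,131),.056),('face L top',(368,142),.054),('face R top',(497,142),.054),('tC',(170,106),.064),('tB',(207,269),.064),('tCends',(128,125),.014),('tCends',(265,103),.014),('tBends',(183,281),.014),('tBends',(283,236),.014)]:
    X=atz('wrist',px(*u),z);print(k,X.round(3),'clamp x,y',(X[:2]@xe).round(4),(X[:2]@ye).round(4))
s=arm.observe();p=s['position'][:2];print(p@xe,p@ye)
E
```

```text
grip [0.624 0.18  0.072] clamp x,y 0.6331 0.1453
griptop [0.621 0.19  0.096] clamp x,y 0.6303 0.1555
ptr [0.703 0.184 0.016] clamp x,y 0.7125 0.1452
clip [ 0.724 -0.024  0.017] clamp x,y 0.722 -0.0636
clipN [ 0.726 -0.021  0.017] clamp x,y 0.7233 -0.0607
plate TL [0.561 0.247 0.012] clamp x,y 0.5735 0.2153
TR [0.718 0.254 0.012] clamp x,y 0.7312 0.2146
estop top inner L [0.568 0.227 0.056] clamp x,y 0.5798 0.1959
estop top inner R [0.675 0.233 0.056] clamp x,y 0.687 0.1959
face L top [0.571 0.22  0.054] clamp x,y 0.5825 0.1882
face R top [0.67  0.225 0.054] clamp x,y 0.6819 0.1882
tC [0.427 0.236 0.064] clamp x,y 0.4392 0.2123
tB [0.444 0.115 0.064] clamp x,y 0.4493 0.0904
tCends [0.365 0.224 0.014] clamp x,y 0.3769 0.2034
tCends [0.482 0.247 0.014] clamp x,y 0.4945 0.2204
tBends [0.398 0.089 0.014] clamp x,y 0.4021 0.0669
tBends [0.493 0.137 0.014] clamp x,y 0.5002 0.1095
0.6059694430499247 0.08880826092046881
```

>>> move_arm(
  motion=[
    {"tx": 0.03, "ty": 0.014, "tz": 0, "twist": 0},
    {"tx": 0.027, "ty": 0.012, "tz": 0.01, "twist": 0},
    {"tx": 0, "ty": 0, "tz": 0.04, "twist": 0},
    {"tx": 0, "ty": 0, "tz": 0.04, "twist": 0},
    {"tx": 0, "ty": 0, "tz": 0.04, "twist": 0},
    {"tx": 0, "ty": 0, "tz": 0.035, "twist": 0},
    {"tx": 0, "ty": 0, "tz": 0.02, "twist": 0},
    {"tx": 0, "ty": 0, "tz": 0.012, "twist": 0},
    {"tx": 0, "ty": 0, "tz": 0, "twist": 0},
    {"tx": 0, "ty": 0, "tz": 0, "twist": 0},
  ],
)

```text
clock: 6.0
position: [0.6237, 0.1817, 0.0548]
ee_rot: [2.158, 2.282, 0.002]
force: [0.3, 0.1, -0.2]
width: 1.001
gripper_force: 0.0
```

>>> move_arm(
  motion=[
    {"tx": 0, "ty": 0, "tz": 0, "twist": 0},
    {"tx": 0, "ty": 0, "tz": 0, "twist": 0},
    {"tx": 0, "ty": 0, "tz": 0, "twist": 0},
    {"tx": 0, "ty": 0, "tz": 0, "twist": 0},
    {"tx": 0, "ty": 0, "tz": 0, "twist": 0},
    {"tx": 0, "ty": 0, "tz": 0, "twist": 0},
    {"tx": 0, "ty": 0, "tz": 0, "twist": 0},
    {"tx": 0, "ty": 0, "tz": 0, "twist": 0},
    {"tx": 0, "ty": 0, "tz": 0, "twist": 0},
    {"tx": 0, "ty": 0, "tz": 0, "twist": 0},
  ],
  gripper=1,
  squeeze=50,
)

```text
clock: 7.0
position: [0.6212, 0.1814, 0.0535]
ee_rot: [-2.157, -2.282, 0.005]
force: [-15.1, -1.6, 10.9]
width: 0.182
gripper_force: 7.2
```

>>> move_arm(
  motion=[
    {"tx": -0.002, "ty": -0.0025, "tz": 0, "twist": 0},
    {"tx": -0.004, "ty": 0, "tz": 0, "twist": 0},
    {"tx": -0.0045, "ty": 0, "tz": 0, "twist": 0},
    {"tx": -0.0045, "ty": 0, "tz": 0, "twist": 0},
    {"tx": -0.0045, "ty": 0, "tz": 0, "twist": 0},
    {"tx": -0.0045, "ty": 0, "tz": 0, "twist": 0},
    {"tx": -0.0045, "ty": 0, "tz": 0, "twist": 0},
    {"tx": -0.0045, "ty": 0, "tz": 0, "twist": 0},
    {"tx": -0.0045, "ty": 0, "tz": 0, "twist": 0},
    {"tx": -0.0045, "ty": 0, "tz": 0, "twist": 0},
    {"tx": -0.0045, "ty": 0, "tz": 0, "twist": 0},
    {"tx": -0.0045, "ty": 0, "tz": 0, "twist": 0},
  ],
)

```text
clock: 8.2
position: [0.623, 0.1347, 0.0536]
ee_rot: [-2.153, -2.283, -0.006]
force: [0.8, 13.3, -5.9]
width: 0.177
gripper_force: 50.0
```

>>> move_arm(
  motion=[
    {"tx": -0.0045, "ty": 0, "tz": 0, "twist": 0},
    {"tx": -0.0045, "ty": 0, "tz": 0, "twist": 0},
    {"tx": -0.0045, "ty": 0, "tz": 0, "twist": 0},
    {"tx": -0.0045, "ty": 0, "tz": 0, "twist": 0},
    {"tx": -0.0045, "ty": 0, "tz": 0, "twist": 0},
    {"tx": -0.0045, "ty": 0, "tz": 0, "twist": 0},
    {"tx": -0.0045, "ty": 0, "tz": 0, "twist": 0},
    {"tx": -0.0045, "ty": 0, "tz": 0, "twist": 0},
    {"tx": -0.0045, "ty": 0, "tz": 0, "twist": 0},
    {"tx": -0.0045, "ty": 0, "tz": 0, "twist": 0},
    {"tx": -0.0045, "ty": 0, "tz": 0, "twist": 0},
    {"tx": -0.0045, "ty": 0, "tz": 0, "twist": 0},
  ],
)

```text
clock: 9.4
position: [0.6251, 0.0819, 0.0536]
ee_rot: [-2.151, -2.283, -0.006]
force: [-3.6, 14.6, -2.5]
width: 0.172
gripper_force: 50.1
```

>>> move_arm(
  motion=[
    {"tx": -0.0045, "ty": 0, "tz": 0, "twist": 0},
    {"tx": -0.0045, "ty": 0, "tz": 0, "twist": 0},
    {"tx": -0.0045, "ty": 0, "tz": 0, "twist": 0},
    {"tx": -0.0045, "ty": 0, "tz": 0, "twist": 0},
    {"tx": -0.0045, "ty": 0, "tz": 0, "twist": 0},
    {"tx": -0.0045, "ty": 0, "tz": 0, "twist": 0},
    {"tx": -0.0045, "ty": 0, "tz": 0, "twist": 0},
    {"tx": -0.0045, "ty": 0, "tz": 0, "twist": 0},
    {"tx": -0.0045, "ty": 0, "tz": 0, "twist": 0},
    {"tx": -0.0045, "ty": 0, "tz": 0, "twist": 0},
    {"tx": -0.0045, "ty": 0, "tz": 0, "twist": 0},
    {"tx": -0.0045, "ty": 0, "tz": 0, "twist": 0},
  ],
)

```text
clock: 10.6
position: [0.6272, 0.0289, 0.0536]
ee_rot: [-2.149, -2.283, -0.004]
force: [-6.1, 17.7, -0.3]
width: 0.173
gripper_force: 50.1
```

>>> move_arm(
  motion=[
    {"tx": -0.0045, "ty": -0.001, "tz": 0, "twist": 0},
    {"tx": -0.0045, "ty": 0, "tz": 0, "twist": 0},
    {"tx": -0.0045, "ty": 0, "tz": 0, "twist": 0},
    {"tx": -0.0045, "ty": 0, "tz": 0, "twist": 0},
    {"tx": -0.0045, "ty": 0, "tz": 0, "twist": 0},
    {"tx": -0.0045, "ty": 0, "tz": 0, "twist": 0},
    {"tx": -0.0045, "ty": -0.001, "tz": 0, "twist": 0},
    {"tx": -0.0045, "ty": 0, "tz": 0, "twist": 0},
    {"tx": -0.0045, "ty": 0, "tz": 0, "twist": 0},
    {"tx": -0.0045, "ty": 0, "tz": 0, "twist": 0},
    {"tx": -0.0045, "ty": 0, "tz": 0, "twist": 0},
    {"tx": -0.0045, "ty": 0, "tz": 0, "twist": 0},
  ],
)

```text
clock: 11.8
position: [0.6294, -0.0241, 0.0536]
ee_rot: [-2.148, -2.284, -0.007]
force: [-2.7, 19.6, -0.5]
width: 0.173
gripper_force: 50.1
```

Run:
```python
from h import *
a=snap('scene');b=snap('side');w=snap('wrist')
c=lambda im,x,y:cv2.resize(im[y:y+130,x:x+130],(400,400),interpolation=cv2.INTER_CUBIC)
cv2.imwrite('pics/m1.png',np.hstack([c(a,260,140),c(b,150,150)])[:,:,::-1])
```

```text
(no output)
```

View pics/m1.png

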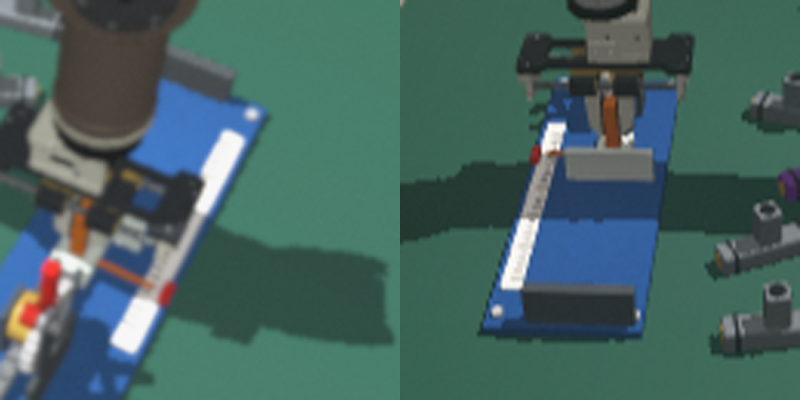

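Pointer tip (160,293) points right at the red clip (167,293). I'll pull 3 mm more, then release.

>>> move_arm(
  motion=[
    {"tx": -0.003, "ty": 0, "tz": 0, "twist": 0},
    {"tx": 0, "ty": 0, "tz": 0, "twist": 0},
    {"tx": 0.002, "ty": 0, "tz": 0, "twist": 0},
    {"tx": 0.002, "ty": 0, "tz": 0, "twist": 0},
    {"tx": 0, "ty": 0, "tz": 0, "twist": 0},
    {"tx": 0, "ty": 0, "tz": 0, "twist": 0},
  ],
)

```text
clock: 12.55
position: [0.6294, -0.0251, 0.0536]
ee_rot: [-2.151, -2.283, -0.005]
force: [-2.8, 14.4, -1.3]
width: 0.172
gripper_force: 50.0
```

>>> move_arm(
  motion=[
    {"tx": 0, "ty": 0, "tz": 0, "twist": 0},
    {"tx": 0, "ty": 0, "tz": 0, "twist": 0},
    {"tx": 0, "ty": 0, "tz": 0, "twist": 0},
    {"tx": 0, "ty": 0, "tz": 0, "twist": 0},
    {"tx": 0, "ty": 0, "tz": 0, "twist": 0},
    {"tx": 0, "ty": 0, "tz": -0.03, "twist": 0},
    {"tx": 0, "ty": 0, "tz": -0.045, "twist": 0},
    {"tx": 0, "ty": 0, "tz": -0.045, "twist": 0},
    {"tx": 0, "ty": 0, "tz": -0.045, "twist": 0},
    {"tx": 0, "ty": 0, "tz": -0.035, "twist": 0},
    {"tx": 0, "ty": -0.02, "tz": 0, "twist": 0},
  ],
  gripper=-1,
)

```text
clock: 13.65
position: [0.6142, -0.0307, 0.2593]
ee_rot: [2.154, 2.278, 0.012]
force: [0.2, 0.2, -0.0]
width: 0.994
gripper_force: 0.0
```

>>> move_arm(
  motion=[
    {"tx": 0.02, "ty": -0.014, "tz": 0, "twist": 0},
    {"tx": 0.036, "ty": -0.024, "tz": 0, "twist": 0},
    {"tx": 0.036, "ty": -0.024, "tz": 0, "twist": 0},
    {"tx": 0.036, "ty": -0.024, "tz": 0, "twist": 0},
    {"tx": 0.036, "ty": -0.024, "tz": 0, "twist": 0},
    {"tx": 0.036, "ty": -0.024, "tz": 0, "twist": 0},
    {"tx": 0.036, "ty": -0.024, "tz": 0, "twist": 0},
    {"tx": 0.02, "ty": -0.015, "tz": 0, "twist": 0},
    {"tx": 0, "ty": 0, "tz": 0, "twist": 0},
    {"tx": 0, "ty": 0, "tz": 0, "twist": 0},
  ],
)

```text
clock: 14.65
position: [0.4234, 0.2143, 0.2539]
ee_rot: [2.156, 2.283, 0.0]
force: [0.2, -0.6, -1.2]
width: 1.001
gripper_force: 0.0
```

Run:
```python
from h import *
s=arm.observe();print(s['clock'],s['position'],R.from_rotvec(s['ee_rot']).as_matrix().round(3).tolist(),s['joints'].round(2))
im=snap('wrist');cv2.imwrite('pics/w3.png',cv2.resize(im[:,:,::-1],(800,600),interpolation=cv2.INTER_CUBIC))
for r in arm.place_of('wrist','tee1_mid'):
    p=r['point'];X=atz('wrist',p,.032);print((np.array(p)*[800,600]).round(),round(r['conf'],2),X.round(3))
```

```text
14.65 [0.4234253  0.21432257 0.25390926] [[-0.057, 0.998, 0.001], [0.998, 0.057, -0.0], [-0.001, 0.001, -1.0]] [ 0.05  0.25 -0.75  1.84  0.19  1.12 -0.72]
```

View pics/w3.png

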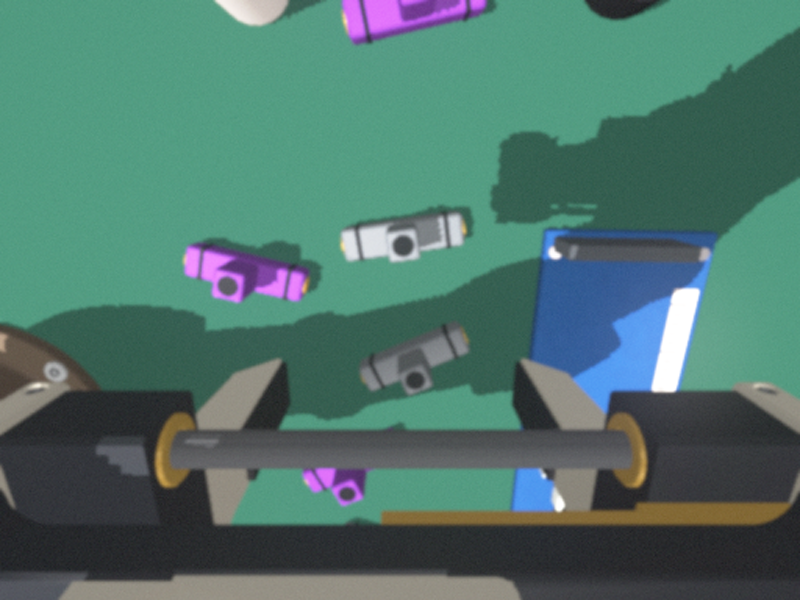

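Wrist: tee C neck top at (403,243), foot ends (343,245)/(465,230). Tee B neck top at (414,379), foot ends (363,377)/(467,340). The gaps between are clear, and the purple tees lie at (240,270), (340,480) and (415,15).

```bash
cat >> h.py <<'E'
def plan(n,neck,e1,e2):
    X=atz(n,px(*neck),.064);a=atz(n,px(*e1),.014);b=atz(n,px(*e2),.014)
    s=arm.observe();M=R.from_rotvec(s['ee_rot']).as_matrix();cur=np.arctan2(M[1,1],M[0,1])
    t=np.arctan2(b[1]-a[1],b[0]-a[0]);print('neck',X.round(4),'mid',((a+b)/2).round(4),'len',np.linalg.norm(b-a).round(3),'ang',np.degrees(t).round(1),'turn world',np.degrees(t-cur).round(1),'twist',(-(t-cur)/(np.pi/2)).round(3),'shift now tool',(M.T@(X-s['position'])).round(4))
    return X,t
E
python3 - <<'E'
from h import *
plan('wrist',(403,243),(343,245),(465,229));plan('wrist',(414,379),(363,377),(467,340))
E
```

```text
neck [0.4266 0.236  0.064 ] mid [0.4277 0.2328 0.014 ] len 0.113 ang 10.6 turn world 7.5 twist -0.083 shift now tool [0.0226 0.0036 0.1896]
neck [0.4434 0.114  0.064 ] mid [0.4455 0.1105 0.014 ] len 0.112 ang 24.5 turn world 21.4 twist -0.238 shift now tool [-0.1001  0.0138  0.1897]
```

>>> move_arm(
  motion=[
    {"tx": 0.021, "ty": 0.004, "tz": 0.02, "twist": 0},
    {"tx": 0, "ty": 0, "tz": 0.03, "twist": -0.083},
    {"tx": 0, "ty": 0, "tz": 0.045, "twist": 0},
    {"tx": 0, "ty": 0, "tz": 0.045, "twist": 0},
    {"tx": 0, "ty": 0, "tz": 0.04, "twist": 0},
    {"tx": 0, "ty": 0, "tz": 0.027, "twist": 0},
    {"tx": 0, "ty": 0, "tz": 0.015, "twist": 0},
    {"tx": 0, "ty": 0, "tz": 0, "twist": 0},
    {"tx": 0, "ty": 0, "tz": 0, "twist": 0},
  ],
)

```text
clock: 15.65
position: [0.4268, 0.2351, 0.0318]
ee_rot: [-2.006, -2.417, 0.001]
force: [0.8, -0.6, 1.5]
width: 1.001
gripper_force: 0.0
```

>>> move_arm(
  motion=[
    {"tx": 0, "ty": 0, "tz": 0, "twist": 0},
    {"tx": 0, "ty": 0, "tz": 0, "twist": 0},
    {"tx": 0, "ty": 0, "tz": 0, "twist": 0},
    {"tx": 0, "ty": 0, "tz": 0, "twist": 0},
    {"tx": 0, "ty": 0, "tz": 0, "twist": 0},
    {"tx": 0, "ty": 0, "tz": 0, "twist": 0},
    {"tx": 0, "ty": 0, "tz": 0, "twist": 0},
    {"tx": 0, "ty": 0, "tz": 0, "twist": 0},
    {"tx": 0, "ty": 0, "tz": 0, "twist": 0},
  ],
  gripper=1,
  squeeze=25,
)

```text
clock: 16.55
position: [0.4258, 0.2355, 0.0317]
ee_rot: [-2.004, -2.419, 0.001]
force: [0.3, 1.2, -1.1]
width: 0.285
gripper_force: 25.0
```

>>> move_arm(
  motion=[
    {"tx": 0, "ty": 0, "tz": -0.025, "twist": 0},
    {"tx": 0, "ty": 0, "tz": -0.04, "twist": 0},
    {"tx": 0, "ty": 0, "tz": -0.03, "twist": 0.0886},
    {"tx": -0.0034, "ty": 0.0196, "tz": 0, "twist": 0},
    {"tx": -0.0068, "ty": 0.039, "tz": 0, "twist": 0},
    {"tx": -0.0068, "ty": 0.039, "tz": 0, "twist": 0},
    {"tx": -0.0068, "ty": 0.039, "tz": 0, "twist": 0},
    {"tx": -0.0068, "ty": 0.037, "tz": 0, "twist": 0},
    {"tx": -0.0032, "ty": 0.02, "tz": 0, "twist": 0},
    {"tx": 0, "ty": 0, "tz": 0, "twist": 0},
    {"tx": 0, "ty": 0, "tz": 0, "twist": 0},
  ],
)

```text
clock: 17.65
position: [0.6203, 0.2109, 0.1257]
ee_rot: [-2.168, -2.272, 0.003]
force: [-0.7, 0.4, -2.7]
width: 0.282
gripper_force: 25.0
```

Run:
```python
from h import *
s=arm.observe();M=R.from_rotvec(s['ee_rot']).as_matrix();print(s['clock'],s['position'].round(4),np.arctan2(M[1,1],M[0,1]),s['force'].round(1))
print('to target tool', (M.T@(np.array([.621,.211,.045])-s['position'])).round(4))
im=snap('wrist');cv2.imwrite('pics/w4.png',cv2.resize(im[:,:,::-1],(800,600),interpolation=cv2.INTER_CUBIC))
```

```text
17.65 [0.6203 0.2109 0.1257] 0.04716962572670269 [-0.7  0.4 -2.7]
to target tool [0.0001 0.0008 0.0807]
```

View pics/w4.png

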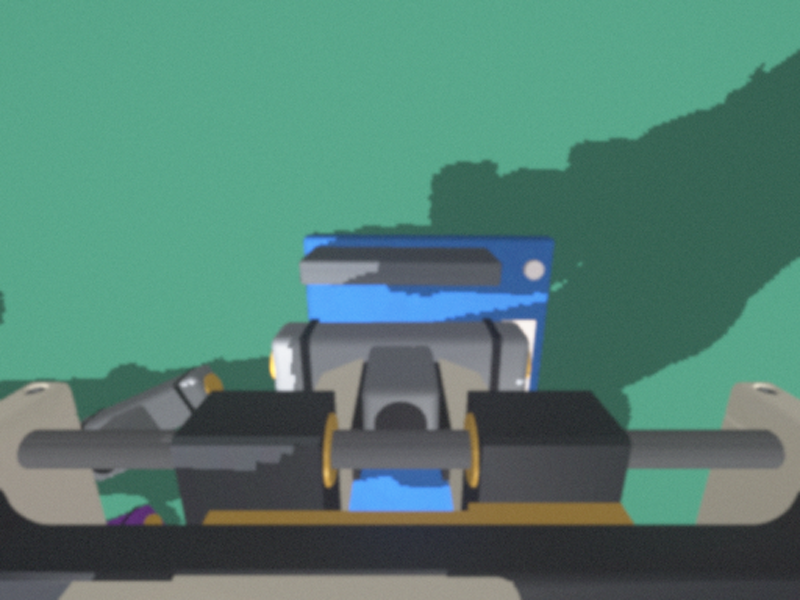

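Wrist: the held tee (275–530, centre 400) lines up with the end stop (302–500, centre 401). End stop inner top edge is at row 284.

Run:
```python
from h import *
for u in [(302,284),(500,284),(302,262)]: print(atz('wrist',px(*u),.056).round(4))
```

```text
[0.5663 0.2296 0.056 ]
[0.6746 0.2349 0.056 ]
[0.5666 0.2419 0.056 ]
```

>>> move_arm(
  motion=[
    {"tx": 0, "ty": 0, "tz": 0.02, "twist": 0},
    {"tx": 0, "ty": 0, "tz": 0.025, "twist": 0},
    {"tx": 0, "ty": 0, "tz": 0.015, "twist": 0},
    {"tx": 0, "ty": 0, "tz": 0, "twist": 0},
  ],
)

```text
clock: 18.1
position: [0.6189, 0.2103, 0.0645]
ee_rot: [-2.166, -2.273, 0.007]
force: [-0.4, -0.2, -2.9]
width: 0.28
gripper_force: 25.0
```

>>> move_arm(
  motion=[
    {"tx": 0.002, "ty": 0.0015, "tz": 0.008, "twist": 0},
    {"tx": 0, "ty": 0, "tz": 0.006, "twist": 0},
    {"tx": 0, "ty": 0, "tz": 0.005, "twist": 0},
    {"tx": 0, "ty": 0, "tz": 0, "twist": 0},
    {"tx": 0, "ty": 0, "tz": 0, "twist": 0},
  ],
)

```text
clock: 18.6
position: [0.6226, 0.213, 0.0479]
ee_rot: [2.168, 2.273, 0.0]
force: [0.7, 0.8, -3.0]
width: 0.28
gripper_force: 25.0
```

>>> move_arm(
  motion=[
    {"tx": 0, "ty": 0, "tz": 0, "twist": 0},
    {"tx": 0, "ty": 0, "tz": 0, "twist": 0},
    {"tx": 0, "ty": 0, "tz": 0, "twist": 0},
    {"tx": 0, "ty": 0, "tz": 0, "twist": 0},
    {"tx": 0, "ty": 0, "tz": 0, "twist": 0},
    {"tx": 0, "ty": 0, "tz": -0.03, "twist": 0},
    {"tx": 0, "ty": 0, "tz": -0.04, "twist": 0},
    {"tx": 0, "ty": 0, "tz": -0.04, "twist": 0},
    {"tx": 0, "ty": 0, "tz": -0.045, "twist": 0},
    {"tx": 0, "ty": 0, "tz": -0.04, "twist": 0},
  ],
  gripper=-1,
)

```text
clock: 19.6
position: [0.6225, 0.2132, 0.2451]
ee_rot: [2.168, 2.273, 0.001]
force: [-0.3, 0.3, 0.0]
width: 0.997
gripper_force: 0.0
```

Run:
```python
from h import *
b=snap('side');a=cv2.cvtColor(cv2.resize(cv2.imread('pics/side.png'),(512,384),interpolation=cv2.INTER_AREA),4)
cv2.imwrite('pics/side2.png',cv2.resize(b[:,:,::-1],(800,600)))
for n,(u,v) in dict(A=(437,287),B=(420,354),C=(427,398),ref=(480,480)).items():
    u=int(u*.64);v=int(v*.64);s=np.s_[v-16:v+12,u-20:u+20];d=np.abs(a[s].astype(int)-b[s]).mean(2);print(n,d.mean().round(1))
```

```text
A 16.7
B 23.4
C 18.7
ref 5.1
```

>>> move_arm(
  motion=[
    {"tx": -0.018, "ty": -0.0365, "tz": 0, "twist": 0},
    {"tx": -0.018, "ty": -0.0365, "tz": 0, "twist": 0},
    {"tx": -0.018, "ty": -0.0365, "tz": 0, "twist": 0},
    {"tx": -0.018, "ty": -0.0365, "tz": 0, "twist": 0},
    {"tx": -0.0195, "ty": -0.0365, "tz": 0, "twist": 0},
    {"tx": 0, "ty": 0, "tz": 0, "twist": -0.083},
    {"tx": 0, "ty": 0, "tz": 0, "twist": -0.083},
    {"tx": 0, "ty": 0, "tz": 0, "twist": -0.083},
    {"tx": 0, "ty": 0, "tz": 0, "twist": 0},
  ],
)

```text
clock: 20.55
position: [0.4445, 0.1128, 0.2427]
ee_rot: [1.682, 2.653, -0.0]
force: [-0.5, 0.1, 0.8]
width: 1.002
gripper_force: 0.0
```

Inconclusive because of shadows, so I'll look directly.

Run:
```python
from h import *
im=snap('wrist');b=snap('side');print([ (proj('wrist',X)/.64).round() for X in ([.4437,.1145,.064],[.425,-.134,.063])], (proj('side',[.425,-.134,.063])/.64).round())
c=lambda im,x,y,w:cv2.resize(im[y:y+w,x:x+w],(400,400),interpolation=cv2.INTER_CUBIC)
cv2.imwrite('pics/m2.png',np.hstack([c(im,150,100,240),c(b,170,150,160)])[:,:,::-1])
```

```text
[array([399., 271.]), array([273., 492.])] [435. 274.]
```

View pics/m2.png

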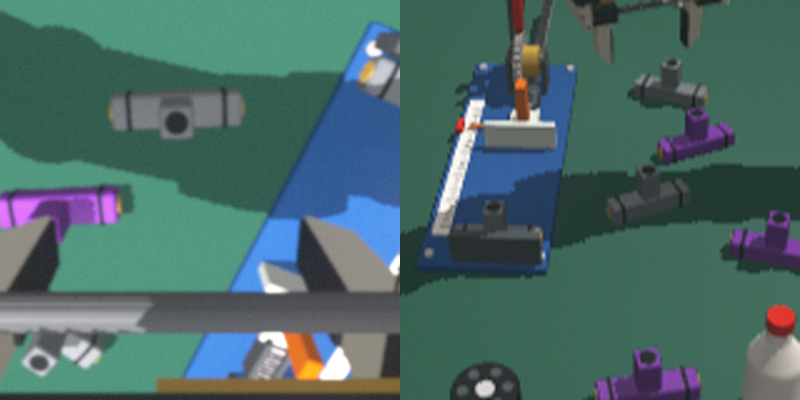

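Left: tee B neck is exactly at the predicted (399,271) and level with the fingers. Right: tee A is undisturbed, tee C stands at the end stop, and the pointer is at the clip.

>>> move_arm(
  motion=[
    {"tx": 0.002, "ty": 0, "tz": 0.03, "twist": -0.01},
    {"tx": 0, "ty": 0, "tz": 0.045, "twist": 0},
    {"tx": 0, "ty": 0, "tz": 0.045, "twist": 0},
    {"tx": 0, "ty": 0, "tz": 0.045, "twist": 0},
    {"tx": 0, "ty": 0, "tz": 0.03, "twist": 0},
    {"tx": 0, "ty": 0, "tz": 0.016, "twist": 0},
    {"tx": 0, "ty": 0, "tz": 0, "twist": 0},
    {"tx": 0, "ty": 0, "tz": 0, "twist": 0},
  ],
)

```text
clock: 21.45
position: [0.4438, 0.1152, 0.032]
ee_rot: [-1.666, -2.663, 0.0]
force: [-0.7, 0.6, 0.0]
width: 0.999
gripper_force: 0.0
```

>>> move_arm(
  motion=[
    {"tx": 0, "ty": 0, "tz": 0, "twist": 0},
    {"tx": 0, "ty": 0, "tz": 0, "twist": 0},
    {"tx": 0, "ty": 0, "tz": 0, "twist": 0},
    {"tx": 0, "ty": 0, "tz": 0, "twist": 0},
    {"tx": 0, "ty": 0, "tz": 0, "twist": 0},
    {"tx": 0, "ty": 0, "tz": 0, "twist": 0},
    {"tx": 0, "ty": 0, "tz": 0, "twist": 0},
    {"tx": 0, "ty": 0, "tz": 0, "twist": 0},
    {"tx": 0, "ty": 0, "tz": 0, "twist": 0},
  ],
  gripper=1,
  squeeze=25,
)

```text
clock: 22.35
position: [0.4435, 0.1147, 0.0317]
ee_rot: [-1.664, -2.664, 0.001]
force: [-0.1, 0.7, 0.7]
width: 0.284
gripper_force: 24.8
```

>>> move_arm(
  motion=[
    {"tx": 0, "ty": 0, "tz": -0.025, "twist": 0},
    {"tx": 0, "ty": 0, "tz": -0.035, "twist": 0.0862},
    {"tx": 0, "ty": 0, "tz": -0.035, "twist": 0.0862},
    {"tx": 0, "ty": 0, "tz": 0, "twist": 0.0862},
    {"tx": 0.005, "ty": 0.018, "tz": 0, "twist": 0},
    {"tx": 0.0115, "ty": 0.0365, "tz": 0, "twist": 0},
    {"tx": 0.0115, "ty": 0.0365, "tz": 0, "twist": 0},
    {"tx": 0.0115, "ty": 0.0365, "tz": 0, "twist": 0},
    {"tx": 0.0115, "ty": 0.0365, "tz": 0, "twist": 0},
    {"tx": 0.005, "ty": 0.0184, "tz": 0, "twist": 0},
    {"tx": 0, "ty": 0, "tz": 0, "twist": 0},
    {"tx": 0, "ty": 0, "tz": 0, "twist": 0},
  ],
)

```text
clock: 23.55
position: [0.6224, 0.1794, 0.1257]
ee_rot: [-2.166, -2.273, 0.003]
force: [-0.0, 0.2, -3.2]
width: 0.286
gripper_force: 24.8
```

>>> move_arm(
  motion=[
    {"tx": 0, "ty": 0, "tz": 0.025, "twist": 0},
    {"tx": 0, "ty": 0, "tz": 0.025, "twist": 0},
    {"tx": 0, "ty": 0, "tz": 0.01, "twist": 0},
    {"tx": 0, "ty": 0, "tz": 0, "twist": 0},
    {"tx": 0, "ty": 0, "tz": 0, "twist": 0},
  ],
)

```text
clock: 24.05
position: [0.6233, 0.1796, 0.0676]
ee_rot: [2.167, 2.274, 0.001]
force: [0.6, 0.3, -2.5]
width: 0.285
gripper_force: 24.8
```

>>> move_arm(
  motion=[
    {"tx": 0, "ty": 0, "tz": 0.01, "twist": 0},
    {"tx": 0, "ty": 0, "tz": 0.008, "twist": 0},
    {"tx": 0, "ty": 0, "tz": 0.005, "twist": 0},
    {"tx": 0, "ty": 0, "tz": 0, "twist": 0},
    {"tx": 0, "ty": 0, "tz": 0, "twist": 0},
  ],
)

```text
clock: 24.55
position: [0.6232, 0.1795, 0.0435]
ee_rot: [-2.167, -2.274, 0.0]
force: [0.3, 0.3, -2.7]
width: 0.283
gripper_force: 24.9
```

>>> move_arm(
  motion=[
    {"tx": 0, "ty": 0, "tz": 0, "twist": 0},
    {"tx": 0, "ty": 0, "tz": 0, "twist": 0},
    {"tx": 0, "ty": 0, "tz": 0, "twist": 0},
    {"tx": 0, "ty": 0, "tz": 0, "twist": 0},
    {"tx": 0, "ty": 0, "tz": 0, "twist": 0},
    {"tx": 0, "ty": 0, "tz": -0.03, "twist": 0},
    {"tx": 0, "ty": 0, "tz": -0.04, "twist": 0},
    {"tx": 0, "ty": 0, "tz": -0.04, "twist": 0},
    {"tx": 0, "ty": 0, "tz": -0.045, "twist": 0},
    {"tx": 0, "ty": 0, "tz": -0.04, "twist": 0},
  ],
  gripper=-1,
)

```text
clock: 25.55
position: [0.6232, 0.1796, 0.2411]
ee_rot: [2.167, 2.274, 0.001]
force: [0.6, 0.1, 0.7]
width: 0.994
gripper_force: 0.0
```

>>> move_arm(
  motion=[
    {"tx": -0.018, "ty": -0.012, "tz": 0, "twist": 0},
    {"tx": -0.036, "ty": -0.024, "tz": 0, "twist": 0},
    {"tx": -0.036, "ty": -0.024, "tz": 0, "twist": 0},
    {"tx": -0.036, "ty": -0.024, "tz": 0, "twist": 0},
    {"tx": -0.036, "ty": -0.024, "tz": 0, "twist": 0},
    {"tx": -0.036, "ty": -0.024, "tz": 0, "twist": 0.08},
    {"tx": -0.036, "ty": -0.024, "tz": 0, "twist": 0.08},
    {"tx": -0.036, "ty": -0.024, "tz": 0, "twist": 0},
    {"tx": -0.036, "ty": -0.024, "tz": 0, "twist": 0},
    {"tx": -0.018, "ty": -0.012, "tz": 0, "twist": 0},
    {"tx": 0, "ty": 0, "tz": 0, "twist": 0},
    {"tx": 0, "ty": 0, "tz": 0, "twist": 0},
  ],
)

```text
clock: 26.75
position: [0.3974, -0.1347, 0.239]
ee_rot: [2.436, 1.983, 0.001]
force: [0.2, 0.9, -0.2]
width: 1.0
gripper_force: 0.0
```

Run:
```python
from h import *
s=arm.observe();print(s['position'],s['joints'].round(2));print((proj('wrist',[.425,-.134,.064])/.64).round())
im=snap('wrist');cv2.imwrite('pics/w5.png',cv2.resize(im[:,:,::-1],(800,600),interpolation=cv2.INTER_CUBIC))
```

```text
[ 0.39739773 -0.13470134  0.23904106] [ 0.68  0.13 -0.53  1.99  0.07  1.04 -0.08]
[432. 267.]
```

View pics/w5.png

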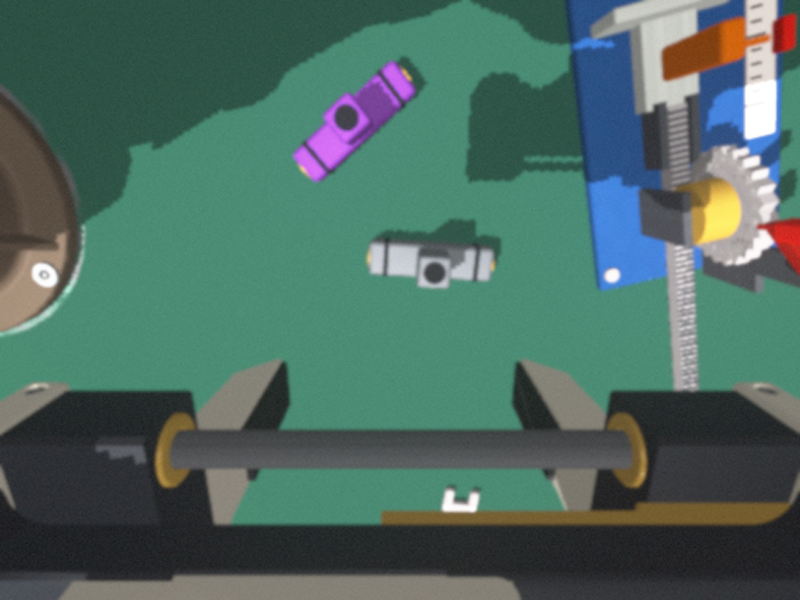

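Tee A neck top at (434,271), foot ends (370,259)/(493,266). The rack tail and wheel are well to the right (x>600).

Run:
```python
from h import *
plan('wrist',(434,271),(370,258),(494,265))
```

```text
neck [ 0.4267 -0.1366  0.064 ] mid [ 0.4282 -0.1402  0.014 ] len 0.112 ang -14.9 turn world -3.3 twist 0.036 shift now tool [0.0033 0.0285 0.175 ]
```

>>> move_arm(
  motion=[
    {"tx": 0.002, "ty": 0.0285, "tz": 0.015, "twist": 0},
    {"tx": 0, "ty": 0, "tz": 0.03, "twist": 0.036},
    {"tx": 0, "ty": 0, "tz": 0.045, "twist": 0},
    {"tx": 0, "ty": 0, "tz": 0.045, "twist": 0},
    {"tx": 0, "ty": 0, "tz": 0.04, "twist": 0},
    {"tx": 0, "ty": 0, "tz": 0.02, "twist": 0},
    {"tx": 0, "ty": 0, "tz": 0.012, "twist": 0},
    {"tx": 0, "ty": 0, "tz": 0, "twist": 0},
    {"tx": 0, "ty": 0, "tz": 0, "twist": 0},
  ],
)

```text
clock: 27.7
position: [0.4266, -0.138, 0.0324]
ee_rot: [2.489, 1.916, 0.001]
force: [0.3, 0.1, 0.1]
width: 1.002
gripper_force: 0.0
```

>>> move_arm(
  motion=[
    {"tx": 0, "ty": 0, "tz": 0, "twist": 0},
    {"tx": 0, "ty": 0, "tz": 0, "twist": 0},
    {"tx": 0, "ty": 0, "tz": 0, "twist": 0},
    {"tx": 0, "ty": 0, "tz": 0, "twist": 0},
    {"tx": 0, "ty": 0, "tz": 0, "twist": 0},
    {"tx": 0, "ty": 0, "tz": 0, "twist": 0},
    {"tx": 0, "ty": 0, "tz": 0, "twist": 0},
    {"tx": 0, "ty": 0, "tz": 0, "twist": 0},
    {"tx": 0, "ty": 0, "tz": 0, "twist": 0},
  ],
  gripper=1,
  squeeze=25,
)

```text
clock: 28.6
position: [0.4253, -0.1384, 0.0317]
ee_rot: [-2.49, -1.915, 0.001]
force: [0.5, -1.4, -1.3]
width: 0.284
gripper_force: 25.0
```

>>> move_arm(
  motion=[
    {"tx": 0, "ty": 0, "tz": -0.025, "twist": 0},
    {"tx": 0, "ty": 0, "tz": -0.04, "twist": -0.0652},
    {"tx": 0, "ty": 0, "tz": -0.04, "twist": -0.0652},
    {"tx": 0, "ty": 0, "tz": -0.035, "twist": -0.0652},
    {"tx": 0.018, "ty": 0.014, "tz": 0, "twist": 0},
    {"tx": 0.034, "ty": 0.0265, "tz": 0, "twist": 0},
    {"tx": 0.034, "ty": 0.0265, "tz": 0, "twist": 0},
    {"tx": 0.034, "ty": 0.0265, "tz": 0, "twist": 0},
    {"tx": 0.034, "ty": 0.0265, "tz": 0, "twist": 0},
    {"tx": 0.034, "ty": 0.0265, "tz": 0, "twist": 0},
    {"tx": 0.034, "ty": 0.0265, "tz": 0, "twist": 0},
    {"tx": 0.034, "ty": 0.0265, "tz": 0, "twist": 0},
  ],
)

```text
clock: 29.8
position: [0.6132, 0.1279, 0.1711]
ee_rot: [-2.168, -2.273, 0.002]
force: [0.0, -0.7, -1.7]
width: 0.286
gripper_force: 25.0
```

>>> move_arm(
  motion=[
    {"tx": 0.0185, "ty": 0.013, "tz": 0, "twist": 0},
    {"tx": 0, "ty": 0, "tz": 0.03, "twist": 0},
    {"tx": 0, "ty": 0, "tz": 0.03, "twist": 0},
    {"tx": 0, "ty": 0, "tz": 0.02, "twist": 0},
    {"tx": 0, "ty": 0, "tz": 0.015, "twist": 0},
    {"tx": 0, "ty": 0, "tz": 0.01, "twist": 0},
    {"tx": 0, "ty": 0, "tz": 0, "twist": 0},
    {"tx": 0, "ty": 0, "tz": 0, "twist": 0},
  ],
)

```text
clock: 30.6
position: [0.6253, 0.146, 0.0674]
ee_rot: [2.168, 2.273, 0.001]
force: [1.2, 0.6, -1.7]
width: 0.281
gripper_force: 25.0
```

>>> move_arm(
  motion=[
    {"tx": 0, "ty": 0, "tz": 0.01, "twist": 0},
    {"tx": 0, "ty": 0, "tz": 0.008, "twist": 0},
    {"tx": 0, "ty": 0, "tz": 0.005, "twist": 0},
    {"tx": 0, "ty": 0, "tz": 0, "twist": 0},
    {"tx": 0, "ty": 0, "tz": 0, "twist": 0},
  ],
)

```text
clock: 31.1
position: [0.6248, 0.1458, 0.0435]
ee_rot: [-2.168, -2.273, 0.0]
force: [-0.0, -0.4, -2.4]
width: 0.283
gripper_force: 25.0
```

>>> move_arm(
  motion=[
    {"tx": 0, "ty": 0, "tz": 0, "twist": 0},
    {"tx": 0, "ty": 0, "tz": 0, "twist": 0},
    {"tx": 0, "ty": 0, "tz": 0, "twist": 0},
    {"tx": 0, "ty": 0, "tz": 0, "twist": 0},
    {"tx": 0, "ty": 0, "tz": 0, "twist": 0},
    {"tx": 0, "ty": 0, "tz": -0.03, "twist": 0},
    {"tx": 0, "ty": 0, "tz": -0.04, "twist": 0},
    {"tx": 0, "ty": 0, "tz": -0.04, "twist": 0},
    {"tx": 0, "ty": 0, "tz": -0.045, "twist": 0},
    {"tx": 0, "ty": 0, "tz": -0.045, "twist": 0},
    {"tx": 0, "ty": 0, "tz": -0.045, "twist": 0},
    {"tx": 0, "ty": 0, "tz": -0.03, "twist": 0},
  ],
  gripper=-1,
)

```text
clock: 32.3
position: [0.6252, 0.1463, 0.3226]
ee_rot: [2.167, 2.272, 0.005]
force: [0.8, 0.4, -0.9]
width: 0.997
gripper_force: 0.0
```

>>> move_arm(
  motion=[
    {"tx": -0.02, "ty": 0.001, "tz": 0, "twist": 0},
    {"tx": -0.039, "ty": 0.001, "tz": 0, "twist": 0},
    {"tx": -0.039, "ty": 0.001, "tz": 0, "twist": 0},
    {"tx": -0.039, "ty": 0.001, "tz": 0, "twist": 0},
    {"tx": -0.039, "ty": 0.001, "tz": 0, "twist": 0},
    {"tx": -0.039, "ty": 0.001, "tz": 0, "twist": 0},
    {"tx": -0.039, "ty": 0.001, "tz": 0, "twist": 0},
    {"tx": -0.039, "ty": 0.001, "tz": 0, "twist": 0},
    {"tx": -0.02, "ty": 0.001, "tz": 0, "twist": 0},
    {"tx": 0, "ty": 0, "tz": 0, "twist": 0},
    {"tx": 0, "ty": 0, "tz": 0, "twist": 0},
  ],
)

```text
clock: 33.4
position: [0.6485, -0.1662, 0.3185]
ee_rot: [-2.168, -2.272, -0.001]
force: [0.2, 0.4, 0.4]
width: 0.997
gripper_force: 0.0
```

Run:
```python
from h import *
s=arm.observe();print(s['position'],s['joints'].round(2));print((proj('wrist',[.651,-.138,.174])/.64).round())
im=snap('wrist')
for q in ['pawl_tab','pawl_hinge','pointer','mark','tee1_mid']:
  for n in ['wrist','scene','side']:
    if n!='wrist': snap(n)
    print(q,n,[((np.array(r['point'])*[800,600]).round().tolist(),round(r['conf'],2)) for r in arm.place_of(n,q)][:4])
a=snap('side')
cv2.imwrite('pics/m3.png',np.hstack([cv2.resize(im,(440,330)),cv2.resize(a[140:270,150:280],(330,330),interpolation=cv2.INTER_CUBIC)])[:,:,::-1])
```

```text
[ 0.64852502 -0.16623114  0.31851615] [ 0.5   0.52 -0.56  1.27  0.27  1.42  0.01]
[404. 247.]
pawl_tab wrist [([408.0, 248.0], 0.98)]
pawl_tab scene [([435.0, 356.0], 0.62)]
pawl_tab side []
pawl_hinge wrist [([405.0, 290.0], 0.61)]
pawl_hinge scene [([488.0, 369.0], 0.73), ([422.0, 380.0], 0.49)]
pawl_hinge side [([344.0, 232.0], 0.54), ([328.0, 394.0], 0.46)]
pointer wrist [([467.0, 100.0], 0.81)]
pointer scene [([488.0, 367.0], 0.97)]
pointer side [([307.0, 312.0], 0.59)]
mark wrist [([483.0, 99.0], 0.42)]
mark scene [([487.0, 369.0], 0.36)]
mark side [([303.0, 312.0], 0.48), ([329.0, 388.0], 0.19)]
tee1_mid wrist []
tee1_mid scene [([483.0, 279.0], 0.59), ([185.0, 492.0], 0.33)]
tee1_mid side [([329.0, 357.0], 0.67)]
```

View pics/m3.png

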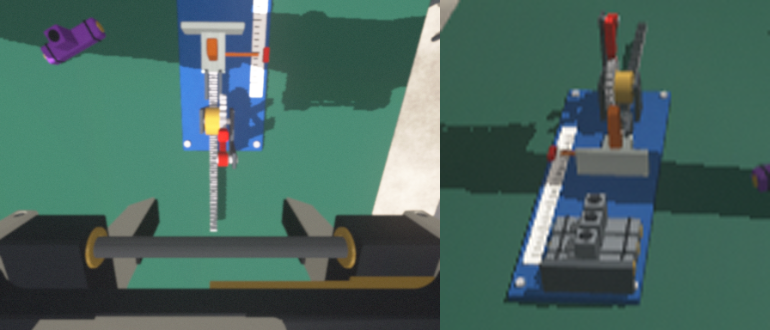

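Wrist: red tab top at about (408,248) of 800 with the wheel next to it. The pointer sits at the clip. Side view: three tees stand neatly in the bed by the end stop.

Run:
```python
from h import *
for z in (.16,.174): print(z,atz('wrist',px(408,248),z).round(4),atz('wrist',px(405,290),.148).round(4))
s=arm.observe();M=R.from_rotvec(s['ee_rot']).as_matrix()
X=atz('wrist',px(408,248),.16);print('shift',(M.T@(X-[0,0,.019]-s['position'])).round(4))
X=tri([ray('wrist',px(408,248)),ray('scene',px(435,356))]);print(X.round(4))
```

```text
0.16 [ 0.6546 -0.1418  0.16  ] [ 0.6543 -0.1777  0.148 ]
0.174 [ 0.6542 -0.1392  0.174 ] [ 0.6543 -0.1777  0.148 ]
shift [0.0243 0.0071 0.1777]
[ 0.6553 -0.1397  0.17  ]
```

>>> move_arm(
  motion=[
    {"tx": 0.012, "ty": 0.0035, "tz": 0.01, "twist": 0},
    {"tx": 0.012, "ty": 0.0035, "tz": 0.02, "twist": 0},
    {"tx": 0, "ty": 0, "tz": 0.04, "twist": 0},
    {"tx": 0, "ty": 0, "tz": 0.04, "twist": 0},
    {"tx": 0, "ty": 0, "tz": 0.035, "twist": 0},
    {"tx": 0, "ty": 0, "tz": 0.02, "twist": 0},
    {"tx": 0, "ty": 0, "tz": 0.011, "twist": 0},
    {"tx": 0, "ty": 0, "tz": 0, "twist": 0},
    {"tx": 0, "ty": 0, "tz": 0, "twist": 0},
  ],
)

```text
clock: 35.65
position: [0.6552, -0.1416, 0.1436]
ee_rot: [2.167, 2.273, 0.002]
force: [-0.2, -0.5, 0.7]
width: 0.999
gripper_force: 0.0
```

>>> move_arm(
  motion=[
    {"tx": 0, "ty": 0, "tz": 0, "twist": 0},
    {"tx": 0, "ty": 0, "tz": 0, "twist": 0},
    {"tx": 0, "ty": 0, "tz": 0, "twist": 0},
    {"tx": 0, "ty": 0, "tz": 0, "twist": 0},
    {"tx": 0, "ty": 0, "tz": 0, "twist": 0},
    {"tx": 0, "ty": 0, "tz": 0, "twist": 0},
    {"tx": 0, "ty": 0, "tz": 0, "twist": 0},
    {"tx": 0, "ty": 0, "tz": 0, "twist": 0},
    {"tx": 0, "ty": 0, "tz": 0, "twist": 0},
    {"tx": 0, "ty": 0, "tz": 0, "twist": 0},
    {"tx": 0, "ty": 0, "tz": 0, "twist": 0},
  ],
  gripper=1,
  squeeze=20,
)

```text
clock: 36.75
position: [0.6512, -0.1422, 0.1423]
ee_rot: [-2.165, -2.27, 0.008]
force: [-12.6, 0.3, 7.8]
width: 0.155
gripper_force: 20.0
```

>>> move_arm(
  motion=[
    {"tx": 0, "ty": -0.003, "tz": 0, "twist": 0},
    {"tx": -0.0014, "ty": 0, "tz": -0.0035, "twist": 0},
    {"tx": -0.0017, "ty": 0, "tz": -0.0034, "twist": 0},
    {"tx": -0.002, "ty": 0, "tz": -0.0032, "twist": 0},
    {"tx": -0.0024, "ty": 0, "tz": -0.003, "twist": 0},
    {"tx": -0.0013, "ty": 0, "tz": -0.0015, "twist": 0},
    {"tx": 0, "ty": 0, "tz": 0, "twist": 0},
    {"tx": 0, "ty": 0, "tz": 0, "twist": 0},
    {"tx": 0, "ty": 0, "tz": 0, "twist": 0},
    {"tx": 0, "ty": 0, "tz": 0, "twist": 0},
    {"tx": 0, "ty": 0, "tz": 0, "twist": 0},
    {"tx": 0, "ty": 0, "tz": 0, "twist": 0},
  ],
)

```text
clock: 37.95
position: [0.6515, -0.1507, 0.1576]
ee_rot: [-2.168, -2.273, 0.0]
force: [-3.0, 4.0, -3.5]
width: 0.151
gripper_force: 20.0
```

>>> move_arm(
  motion=[
    {"tx": 0, "ty": 0, "tz": 0, "twist": 0},
    {"tx": 0, "ty": 0, "tz": 0, "twist": 0},
    {"tx": 0, "ty": 0, "tz": 0, "twist": 0},
    {"tx": 0, "ty": 0, "tz": 0, "twist": 0},
    {"tx": 0, "ty": 0, "tz": 0, "twist": 0},
    {"tx": 0, "ty": 0, "tz": 0, "twist": 0},
    {"tx": 0, "ty": 0, "tz": 0, "twist": 0},
    {"tx": 0, "ty": 0, "tz": 0, "twist": 0},
    {"tx": 0, "ty": 0, "tz": 0, "twist": 0},
    {"tx": 0, "ty": 0, "tz": 0, "twist": 0},
    {"tx": 0, "ty": 0, "tz": 0, "twist": 0},
    {"tx": 0, "ty": 0, "tz": 0, "twist": 0},
  ],
)

```text
clock: 39.15
position: [0.6515, -0.1507, 0.1575]
ee_rot: [-2.168, -2.273, 0.001]
force: [-3.3, 4.0, -1.8]
width: 0.149
gripper_force: 20.0
```

>>> move_arm(
  motion=[
    {"tx": 0, "ty": 0, "tz": 0, "twist": 0},
    {"tx": 0, "ty": 0, "tz": 0, "twist": 0},
    {"tx": 0, "ty": 0, "tz": 0, "twist": 0},
    {"tx": 0, "ty": 0, "tz": 0, "twist": 0},
    {"tx": 0, "ty": 0, "tz": 0, "twist": 0},
    {"tx": 0, "ty": 0, "tz": 0, "twist": 0},
    {"tx": 0, "ty": 0, "tz": 0, "twist": 0},
    {"tx": 0, "ty": 0, "tz": 0, "twist": 0},
    {"tx": 0, "ty": 0, "tz": 0, "twist": 0},
    {"tx": 0, "ty": 0, "tz": 0, "twist": 0},
    {"tx": 0, "ty": 0, "tz": 0, "twist": 0},
    {"tx": 0, "ty": 0, "tz": 0, "twist": 0},
  ],
)

```text
clock: 40.35
position: [0.6515, -0.1508, 0.1576]
ee_rot: [-2.168, -2.273, 0.001]
force: [-2.0, 4.8, -3.0]
width: 0.155
gripper_force: 20.0
```

Run:
```python
from h import *
a=snap('side');s=snap('scene')
cv2.imwrite('pics/m4.png',np.hstack([cv2.resize(s[130:300,230:400],(400,400),interpolation=cv2.INTER_CUBIC),cv2.resize(a[120:280,140:300],(400,400),interpolation=cv2.INTER_CUBIC)])[:,:,::-1])
```

```text
(no output)
```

View pics/m4.png

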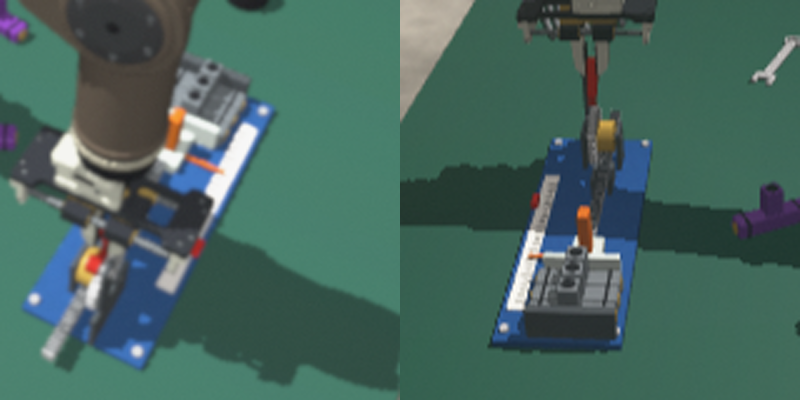

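The pusher has run in against the row. I'll wait a little longer, then lower the pawl along the same arc and release it.

>>> move_arm(
  motion=[
    {"tx": 0, "ty": 0, "tz": 0, "twist": 0},
    {"tx": 0, "ty": 0, "tz": 0, "twist": 0},
    {"tx": 0, "ty": 0, "tz": 0, "twist": 0},
    {"tx": 0, "ty": 0, "tz": 0, "twist": 0},
    {"tx": 0, "ty": 0, "tz": 0, "twist": 0},
    {"tx": 0, "ty": 0, "tz": 0, "twist": 0},
    {"tx": 0, "ty": 0, "tz": 0, "twist": 0},
    {"tx": 0, "ty": 0, "tz": 0, "twist": 0},
    {"tx": 0, "ty": 0, "tz": 0, "twist": 0},
    {"tx": 0, "ty": 0, "tz": 0, "twist": 0},
    {"tx": 0, "ty": 0, "tz": 0, "twist": 0},
    {"tx": 0, "ty": 0, "tz": 0, "twist": 0},
  ],
)

```text
clock: 41.65
position: [0.6515, -0.1507, 0.1575]
ee_rot: [-2.167, -2.273, 0.001]
force: [-2.3, 3.8, -3.7]
width: 0.151
gripper_force: 20.0
```

>>> move_arm(
  motion=[
    {"tx": 0.0013, "ty": 0, "tz": 0.0015, "twist": 0},
    {"tx": 0.0024, "ty": 0, "tz": 0.003, "twist": 0},
    {"tx": 0.002, "ty": 0, "tz": 0.0032, "twist": 0},
    {"tx": 0.0017, "ty": 0, "tz": 0.0034, "twist": 0},
    {"tx": 0.0005, "ty": 0, "tz": 0.0012, "twist": 0},
    {"tx": 0, "ty": 0, "tz": 0, "twist": 0},
    {"tx": 0, "ty": 0, "tz": 0, "twist": 0},
  ],
)

```text
clock: 42.35
position: [0.6513, -0.1451, 0.1464]
ee_rot: [2.168, 2.27, -0.003]
force: [-5.1, -0.4, 5.4]
width: 0.151
gripper_force: 20.0
```

>>> move_arm(
  motion=[
    {"tx": 0, "ty": 0, "tz": 0, "twist": 0},
    {"tx": 0, "ty": 0, "tz": 0, "twist": 0},
    {"tx": 0, "ty": 0, "tz": 0, "twist": 0},
    {"tx": 0, "ty": 0, "tz": 0, "twist": 0},
    {"tx": 0, "ty": 0, "tz": 0, "twist": 0},
    {"tx": 0, "ty": 0, "tz": -0.03, "twist": 0},
    {"tx": 0, "ty": 0, "tz": -0.04, "twist": 0},
    {"tx": 0, "ty": 0, "tz": -0.045, "twist": 0},
    {"tx": 0, "ty": 0, "tz": -0.04, "twist": 0},
    {"tx": -0.03, "ty": -0.03, "tz": 0, "twist": 0},
    {"tx": -0.03, "ty": -0.03, "tz": 0, "twist": 0},
    {"tx": 0, "ty": 0, "tz": 0, "twist": 0},
  ],
  gripper=-1,
)

```text
clock: 43.55
position: [0.5912, -0.2126, 0.3003]
ee_rot: [2.176, 2.263, -0.007]
force: [-0.2, -1.2, -0.9]
width: 1.0
gripper_force: 0.0
```

>>> move_arm(
  motion=[
    {"tx": 0, "ty": -0.04, "tz": 0, "twist": 0},
    {"tx": 0, "ty": -0.04, "tz": 0, "twist": 0},
    {"tx": 0, "ty": 0, "tz": 0, "twist": 0},
    {"tx": 0, "ty": 0, "tz": 0, "twist": 0},
  ],
)

```text
clock: 43.95
position: [0.5142, -0.21, 0.3005]
ee_rot: [2.169, 2.272, -0.0]
force: [0.2, 0.0, 1.2]
width: 1.001
gripper_force: 0.0
```

Run:
```python
from h import *
a=snap('side');s=snap('scene')
cv2.imwrite('pics/m5.png',np.hstack([cv2.resize(s[60:300,160:400],(400,400),interpolation=cv2.INTER_CUBIC),cv2.resize(a[120:280,140:300],(400,400),interpolation=cv2.INTER_CUBIC)])[:,:,::-1])
```

```text
(no output)
```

View pics/m5.png

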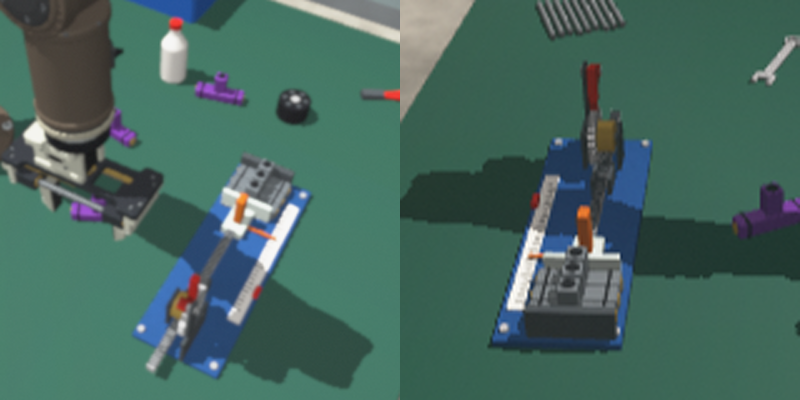

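The row of three tees is squeezed against the end stop, the pawl is down, and the bottle, housing and wrench are undisturbed.

```bash
python3 -c "
from cell import arm
print(arm.sign_off())"
```

```text
the job is handed in; nothing more can be done
None
```

The job is handed in, at about 44 s on the clock: I pulled the pusher out to the red clip, stood the three grey tees in the clamp, let the pusher squeeze them against the end stop, dropped the pawl back on the wheel, and left the housing, wrench and oil bottle where they were.

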